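# Snap the spring clip onto the snow globe spindle

## Task

Pick up the spring clip by its red tab and press it sideways, open mouth first, into the groove of the steel spindle on the beech base, just under the spindle's head, until it snaps fully home. Press gently, only as hard as the clip needs, then let go and leave it hanging in the groove with both jaws sprung shut. Leave the canister, bear, weathervane and glass globe where they stand.

Things in the scene. Friction and masses are not known exactly. Their poses are not given: they have to be found in the camera images.
- base_axis (a point): Point on the vertical spindle axis, at the middle of the beech base's top face, 38 mm above the board. The spindle is screwed in to a different height each time and holds there under load: the top of the brass disc lies 10 to 40 mm above this point, and the floor of the groove 5 mm above the disc's top. That height is not measured: find it by touch or by looking.
- clip_seat (a point): Centre of the round seat of the flat steel spring clip, 2.5 mm above its underside (clip 5 mm thick). x points out through the open mouth, the way it is pushed; z up. The jaws run along x at both sides, 29 mm over the outside; their tips end 11 mm ahead of this point. Fully home, this point is on the spindle axis.
- clip_tab (a point): Centre of the clip's red grip tab, an upright block 36 mm behind the seat centre: 20 mm long (along x), 14 mm wide (y), 32 mm tall from the clip's underside; this point is half-way up, 16 mm above the underside. Same axes as clip_seat. Grip it across its 14 mm width.
- jaw_left (a joint): Opening angle of the clip's left jaw (rad): 0 relaxed and shut, up to 0.2 sprung open; about 0.12 as the neck passes the mouth; springs back by itself.
- jaw_right (a joint): The same for the right jaw.
- base: Turned beech base with all it carries, screwed fast to the shelf board: round, 124 mm across the foot, 38 mm high; origin at the centre of its underside. On its axis the lightly oiled spindle, from below: brass disc 62 mm across, 4 mm thick; steel collar 26 mm across, 5 mm tall; the groove (dark neck 16 mm across, 8 mm tall, open all round, to any side); steel head 24 mm across, 10 mm tall.
- clip: The clip with tab and jaws, about 60 g, lying flat at the start; origin on its underside below clip_seat, same axes. The seat fits the 16 mm neck but the mouth is only 12 mm wide: the jaws must spring apart, about 6 to 12 N of push, then resistance drops as it snaps over, and the neck meets the back of the seat. The clip must never press on base or spindle with over 40 N.
- canister: Screw-top tin canister, 71 mm across, 92 mm tall, loose; origin at the centre of its underside. Bystander.
- bear: White ceramic bear cub, 62 mm across, 84 mm tall, loose; origin at the centre of its underside. Bystander.
- vane: Copper weathervane figure on a round foot 64 mm across, 118 mm tall, its arrow 90 mm long, loose; origin at the centre of its underside. Bystander.
- globe: Blue glass globe 72 mm across on a small steel collar, 78 mm tall, loose; origin at the centre of its underside. Bystander.
Not all that is in view belongs to the job. What is shaped like the base but green is not meant.

How it is judged:
By the outcome, as a careful person would: the job done as asked, in the order asked, and still so for the second after the job is handed in, with the robot touching nothing.
It also fails if it takes over 59 s, if anything falls off the work surface, if the arm or the gripper's body presses on something with over 40 N, if the wrist force passes 120 N, or if a joint passes its speed limit or range.

## Robot

A 6-joint arm with a two-finger parallel gripper is mounted at the origin on the work surface. World frame = base frame: x ahead of the robot, y to its left, z up, the work surface at z = 0. Lengths are in mm, angles in rad, forces in N, time in s.
With the tool pointing down it reaches from about 350 to 775 mm from the base axis. Payload 7.3 kg.
Tool frame: the origin (TCP) lies at the very end of the fingers, on their centre line; the grasp point (between the pads) lies bot.grasp_offset behind it (bot.grasp_offset is the distance from the TCP to the grasp point, in mm); z points along the fingers, y is the line along which they close (so a half turn about z gives the same grasp; the last joint's range is limited). The gripper opens to 92 mm and grips with 3 to 60 N. Pads are 19 mm wide; open, the fingers measure 130 mm over their backs; the gripper's body (75 mm by 190 mm) begins 47 mm behind the grasp point.
Start: joints at [-1.386, 0.342, 1.524, -0, 1.275, -0.146], TCP at [170.543, -496.548, 226.741] pointing down, gripper open.
Joint ranges: [-2.53, 2.53], [-0.77, 2.02], [0.04, 2.7], [-1, 4.14], [0.28, 2.66], [-3.11, 3.11]. Speed limits (rad/s): [2.57, 2.57, 3.14, 3.14, 3.14, 3.14].

## Interface

Orientations are given as [roll, pitch, yaw] about the fixed x, y, z axes, in that order (R = Rz(yaw) Ry(pitch) Rx(roll)).
In Python, from plant import bot gives the robot as it stands. The module is installed in compiled form; this text tells all that it offers.
- The arm moves only by the shell command python3 -m handwheel 'ROWS'. ROWS is JSON, a list of rows, each an object of numbers: "claw": the finger opening in mm, from 0 to 91.8; "dx", "dy", "dz": the shift along the tool's x, y, z in mm; "rx", "ry", "rz": the turn, a rotation vector about the tool's x, y, z in rad. A call has 1 to 10 rows; each row shifts and turns the commanded pose from where the row before left it, along the tool's axes as they then stand; what a row does not reach is not made up. A row lasts 1/10 s, in which the tool goes at most 50 mm and 8.59 degrees, less where a joint would pass 70% of its speed; a pose out of reach is approached as far as the arm can. A call is refused whole if a number of a shift passes 50 or a number of a turn 0.15, either way. A call with a gripper value outside its range is refused whole. The fingers move at their own pace and stop on an object; the grip force is fixed at half the most. Time passes only in rows, so rows that do not move let the fingers close. It gives the time, the measured TCP pose, the force and the opening at its end, in the units of the state.
- bot.get_obs(): the state, without advancing time (a new reading comes with each control period).
- bot.capture(name): name is "scene" or "top" or "wrist"; returns a dict with "frame" (384x512x3 uint8, red, green, blue), "camera_matrix" (3x3 intrinsics, pixels), "k1" (the pictures are not rectified: a ray, as slopes to the right and down, at radius r is drawn at 1 + k1 r^2 times it, then the intrinsics apply), "view" (4x4, takes a point from world to camera coordinates); the wrist camera has in their place "mount" (4x4, takes a point from camera to tool coordinates, whose origin is the TCP and whose axes are the flange's). Camera axes: x right, y down, z forward; pixel columns grow to the right and rows downward; lengths in mm; the calibration is good to about 2 mm. A picture is of the moment at which its call begins: read the wrist's pose just before it. There is no depth.
- bot.close_job(): hands the job in, once; it reports no verdict.
The state is a dict: "time": time; "joint_positions": joint angles; "dq": joint speeds; "tau": joint torques, N m; "tool_pos": TCP position; "tcp_rot": TCP orientation; "contact_force": force on the tool from outside, world axes, zero at the start; "moment": the same for the moment, N m; "grip_width": finger opening in mm.
Only numpy, scipy, OpenCV 4.12 (cv2) and the standard library are available. Lean on these libraries where they do the work, as an engineer would, in place of code of your own. Each camera call takes 0.05 s, during which the arm holds its last target. There are 200 camera calls.

## Working session

There is one attempt and no reset: what is moved stays moved. The work goes in short steps, Python scripts to look and compute and a shell command to move; the robot and the scene stay as the last step left them, time stands still between calls to the robot, and variables do not carry over. Pictures are saved under pics/ and viewed, on a budget of 10 in all, crops included, one or two more only if the job needs it, and the job is handed in when it is done.

```bash
mkdir -p pics; cat > h.py <<'E'
import numpy as np, cv2
from plant import bot
from scipy.spatial.transform import Rotation as R
def snap(n,f=None):
    o=bot.get_obs(); c=bot.capture(n); c['obs']=o
    if n=='wrist':
        T=np.eye(4); T[:3,3]=o['tool_pos']; r=np.array(o['tcp_rot'])
        T[:3,:3]=R.from_euler('xyz',r).as_matrix() if r.size==3 else r
        c['c2w']=T@np.array(c['mount'])
    else: c['c2w']=np.linalg.inv(np.array(c['view']))
    if f: cv2.imwrite('pics/'+f,c['frame'][:,:,::-1])
    return c
def ray(c,uv):
    K=np.array(c['camera_matrix']); d=np.array([(uv[0]-K[0,2])/K[0,0],(uv[1]-K[1,2])/K[1,1]]); s=d.copy()
    for _ in range(20): s=d/(1+c['k1']*(s@s))
    v=c['c2w'][:3,:3]@np.r_[s,1]; return c['c2w'][:3,3],v/np.linalg.norm(v)
def plane(c,uv,z):
    o,v=ray(c,uv); return o+v*(z-o[2])/v[2]
def tri(*cu):
    A=np.zeros((3,3));b=np.zeros(3)
    rs=[ray(c,u) for c,u in cu]
    for o,v in rs:
        P=np.eye(3)-np.outer(v,v);A+=P;b+=P@o
    p=np.linalg.solve(A,b); return p,[np.linalg.norm((np.eye(3)-np.outer(v,v))@(p-o)) for o,v in rs]
def proj(c,p):
    q=np.linalg.inv(c['c2w'])@np.r_[p,1]; s=q[:2]/q[2]; s=s*(1+c['k1']*(s@s)); K=np.array(c['camera_matrix'])
    return np.array([K[0,0]*s[0]+K[0,2],K[1,1]*s[1]+K[1,2]])
def big(im): return cv2.resize(im,None,fx=1.5,fy=1.5)
E
python3 - <<'E'
from h import *
a=snap('scene','scene.png');b=snap('top','top.png');w=snap('wrist','wrist.png')
print(a['obs'],bot.grasp_offset)
for c in(a,b,w): print(c['camera_matrix'],c['k1'],c['c2w'].round(2))
E
```

```text
{'time': 0.0, 'joint_positions': array([-1.38598254e+00,  3.42743239e-01,  1.52502232e+00, -1.70946340e-05,
        1.27539113e+00, -1.45970420e-01]), 'dq': array([-0.00184651,  0.0011228 , -0.00076927, -0.00159911, -0.00099805,
       -0.00028101]), 'tau': array([-3.75180180e-04, -4.31243777e+01, -2.44225109e+01,  7.19920266e-02,
        5.58947877e-02, -1.29730879e-04]), 'tool_pos': array([ 170.46694703, -496.12236018,  226.03246416]), 'tcp_rot': array([-3.14004288e+00, -2.11320014e-04,  3.30789035e-01]), 'contact_force': array([-0.39963776,  0.73747634,  0.27830788]), 'moment': array([-0.05730444, -0.0104097 , -0.02118904]), 'grip_width': 91.36813888868753} 18.8
[[387.31486205   0.         259.50411532]
 [  0.         387.31486205 189.71326972]
 [  0.           0.           1.        ]] 0.02090633317943776 [[-8.9000e-01  3.0000e-01 -3.5000e-01  9.2711e+02]
 [ 4.6000e-01  5.9000e-01 -6.6000e-01  6.6861e+02]
 [ 1.0000e-02 -7.5000e-01 -6.6000e-01  7.3038e+02]
 [ 0.0000e+00  0.0000e+00  0.0000e+00  1.0000e+00]]
[[430.64798653   0.         257.25268412]
 [  0.         430.64798653 193.24540961]
 [  0.           0.           1.        ]] -0.16751674618066265 [[ 3.00000e-02 -9.90000e-01  1.70000e-01  3.75470e+02]
 [-1.00000e+00 -2.00000e-02  2.00000e-02 -2.32000e+01]
 [-1.00000e-02 -1.70000e-01 -9.90000e-01  1.20807e+03]
 [ 0.00000e+00  0.00000e+00  0.00000e+00  1.00000e+00]]
[[331.50279962   0.         255.88412394]
 [  0.         331.50279962 195.41946704]
 [  0.           0.           1.        ]] 0.016237446594069137 [[ 3.2000e-01 -9.2000e-01 -2.3000e-01  2.3210e+02]
 [-9.5000e-01 -3.1000e-01 -8.0000e-02 -4.7449e+02]
 [-0.0000e+00  2.5000e-01 -9.7000e-01  3.8490e+02]
 [ 0.0000e+00  0.0000e+00  0.0000e+00  1.0000e+00]]
```

View pics/scene.png

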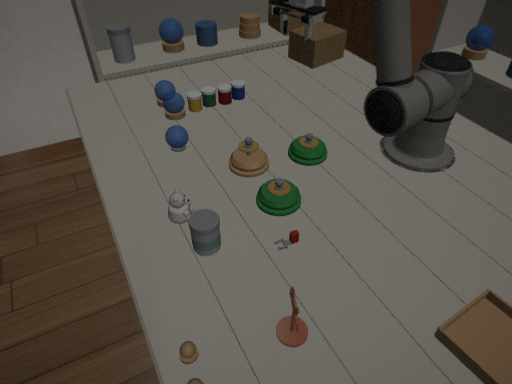

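View pics/top.png

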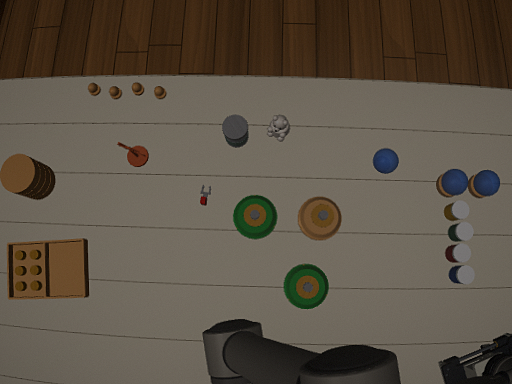

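The scene view shows the red tab at (294,237), the beech base at (249,157) with its head at (249,142), and two green decoys. In the top view the clip is at (205,196) with its mouth up (about +x), the beech base is at (320,217), the canister at (235,128), the bear at (279,127), the globe at (386,160) and the vane at (137,155).

```bash
python3 - <<'E'
from h import *
a=snap('scene');b=snap('top')
def red(c):
    f=c['frame'].astype(int); m=((f[...,0]>100)&(f[...,1]<50)&(f[...,2]<60)).astype(np.uint8)
    n,l,s,ce=cv2.connectedComponentsWithStats(m)
    return [(s[i].tolist(),ce[i].round(1).tolist()) for i in range(1,n) if s[i,4]>10]
ra,rb=red(a),red(b);print(ra);print(rb)
ua=min(ra,key=lambda t:abs(t[1][0]-294))[1];ub=min(rb,key=lambda t:abs(t[1][0]-204))[1]
print('tab',tri((a,ua),(b,ub)))
print('jaw mid z5',plane(b,(206,188),4))
for n,ut in dict(base=(320,217),can=(235,128),bear=(279,127),globe=(386,160),vane=(137,155),g1=(255,217),g2=(306,286)).items(): print(n,plane(b,ut,30).round())
A=cv2.resize(a['frame'][110:260,210:360],None,fx=3,fy=3,interpolation=2)
B=cv2.resize(b['frame'][170:260,180:350],None,fx=4.5,fy=4.5,interpolation=2)[:,:765]
W=np.zeros((450,450+0,3),np.uint8)
cv2.imwrite('pics/A.png',A[:,:,::-1]);cv2.imwrite('pics/B.png',B[:,:,::-1])
E
```

```text
[]
[([140, 148, 7, 7, 16], [143.2, 150.5])]Traceback (most recent call last):
  File "<stdin>", line 8, in <module>
ValueError: min() iterable argument is empty
```

```bash
python3 - <<'E'
from h import *
a=snap('scene');b=snap('top')
def red(c,u,v):
    f=c['frame'].astype(int); m=((f[...,0]>2.5*f[...,1])&(f[...,0]>2.5*f[...,2])&(f[...,0]>50)).astype(np.uint8)
    n,l,s,ce=cv2.connectedComponentsWithStats(m)
    k=min(range(1,n),key=lambda i:np.hypot(*(ce[i]-(u,v)))+(50 if s[i,4]<8 else 0)); print(s[k],ce[k]); return ce[k]
print('tab',tri((a,red(a,294,237)),(b,red(b,204,201))))
print('jaw mid z5',plane(b,(206,188),4))
for n,ut in dict(base=(320,217),can=(235,128),bear=(279,127),globe=(386,160),vane=(137,155),g1=(255,217),g2=(306,286)).items(): print(n,plane(b,ut,30).round())
print('head',tri((a,(249,141)),(b,(322.5,215.5))))
A=cv2.resize(a['frame'][120:180,220:280],None,fx=6,fy=6,interpolation=2)
B=cv2.resize(b['frame'][180:240,295:345],None,fx=6,fy=6,interpolation=2)
cv2.imwrite('pics/B.png',np.hstack([A,B])[:,:,::-1])
E
```

```text
[290 231   9  12  78] [294.37179487 236.20512821]
[200 197   6   7  33] [202.57575758 199.90909091]
tab (array([554.5245007 , 150.41791456,  19.62974161]), [np.float64(0.20114631388606338), np.float64(0.2011463138861548)])
jaw mid z5 [591.63953844 144.37506188   4.        ]
base [ 513. -177.   30.]
can [763.  66.  30.]
bear [769. -60.  30.]
globe [ 680. -367.   30.]
vane [679. 345.  30.]
g1 [509.   2.  30.]
g2 [ 325. -141.   30.]
head (array([ 512.03612729, -177.33209956,   85.5912989 ]), [np.float64(1.287231706957244), np.float64(1.287231706957345)])
```

View pics/B.png

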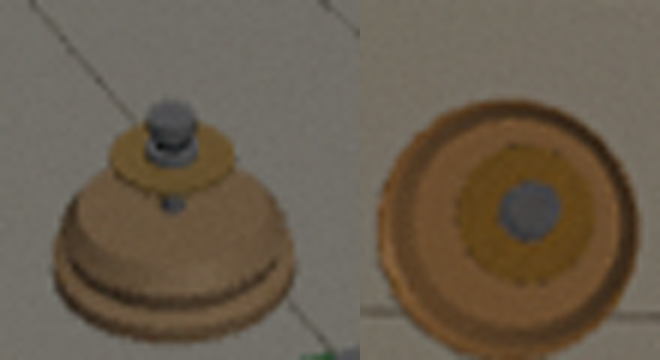

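The tab is at about (554,150) with yaw near -0.16, and the spindle is at about (512,-177) with the head top near z = 86. I'll turn, then move over the clip for a closer look.

```bash
python3 -m handwheel '[{"rz":0.1225},{"rz":0.1225},{"rz":0.1225},{"rz":0.1225},{"dx":17,"dy":-43,"dz":5},{"dx":17,"dy":-43,"dz":5},{"dx":17,"dy":-43,"dz":5},{"dx":17,"dy":-43,"dz":5},{"dx":17,"dy":-43,"dz":5},{"dx":17,"dy":-43,"dz":5}]'
python3 -m handwheel '[{"dx":17,"dy":-44,"dz":5},{"dx":17,"dy":-44,"dz":5},{"dx":17,"dy":-44,"dz":5},{"dx":17,"dy":-44,"dz":5},{"dx":17,"dy":-44,"dz":5},{"dx":17,"dy":-44,"dz":5},{"dx":17,"dy":-44,"dz":5},{"dx":17,"dy":-44,"dz":5},{"dx":17,"dy":-44,"dz":5},{"dx":17,"dy":-44,"dz":5}]'
python3 - <<'E'
from h import *
c=snap('wrist');cv2.imwrite('pics/w1.png',big(c['frame'])[:,:,::-1]);print(c['obs']['tool_pos'],c['obs']['tcp_rot'],c['obs']['joint_positions'])
print(proj(c,(554.5,150.4,19.6)))
E
```

```text
[ 170.52491711 -496.44961189  226.57440091] [-3.14128580e+00 -3.45109827e-05  3.30834533e-01] [-1.38599219e+00  3.42184257e-01  1.52430141e+00 -1.09829997e-05
  1.27541560e+00 -1.46027204e-01]
[-571.08564665 -793.8903462 ]invalid input at $[0]: expected keys claw, dx, dy, dz, rx, ry, rz
invalid input at $[0]: expected keys claw, dx, dy, dz, rx, ry, rz
```

View pics/w1.png

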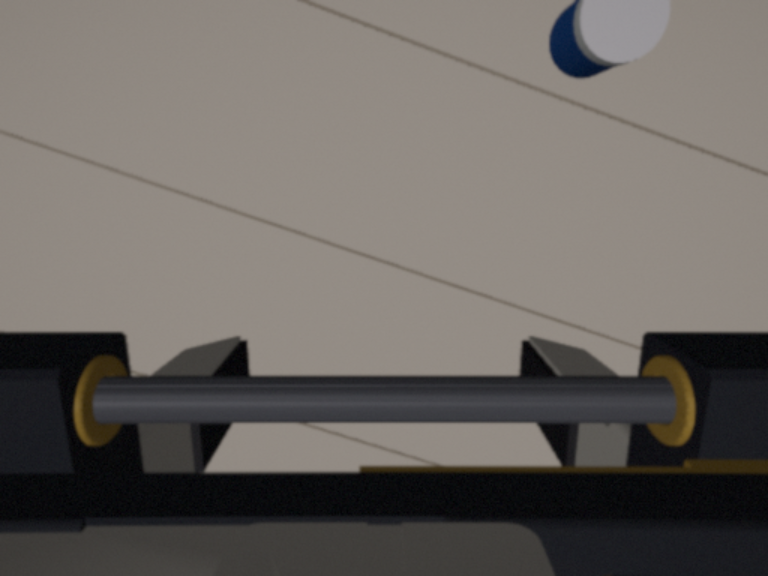

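The move was refused because every key is required. The wrist view shows the gripper filling the lower half of the picture and the view ahead of the tool in the upper half, so I'll stop about 55 mm short of the tab.

```bash
python3 -m handwheel '[{"claw":91,"dx":0,"dy":0,"dz":0,"rx":0,"ry":0,"rz":0.1225},{"claw":91,"dx":0,"dy":0,"dz":0,"rx":0,"ry":0,"rz":0.1225},{"claw":91,"dx":0,"dy":0,"dz":0,"rx":0,"ry":0,"rz":0.1225},{"claw":91,"dx":0,"dy":0,"dz":0,"rx":0,"ry":0,"rz":0.1225},{"claw":91,"dx":14,"dy":-43,"dz":5,"rx":0,"ry":0,"rz":0},{"claw":91,"dx":14,"dy":-43,"dz":5,"rx":0,"ry":0,"rz":0},{"claw":91,"dx":14,"dy":-43,"dz":5,"rx":0,"ry":0,"rz":0},{"claw":91,"dx":14,"dy":-43,"dz":5,"rx":0,"ry":0,"rz":0},{"claw":91,"dx":14,"dy":-43,"dz":5,"rx":0,"ry":0,"rz":0},{"claw":91,"dx":14,"dy":-43,"dz":5,"rx":0,"ry":0,"rz":0}]'
python3 -m handwheel '[{"claw":91,"dx":14,"dy":-44,"dz":5,"rx":0,"ry":0,"rz":0},{"claw":91,"dx":14,"dy":-44,"dz":5,"rx":0,"ry":0,"rz":0},{"claw":91,"dx":14,"dy":-44,"dz":5,"rx":0,"ry":0,"rz":0},{"claw":91,"dx":14,"dy":-44,"dz":5,"rx":0,"ry":0,"rz":0},{"claw":91,"dx":14,"dy":-44,"dz":5,"rx":0,"ry":0,"rz":0},{"claw":91,"dx":14,"dy":-44,"dz":5,"rx":0,"ry":0,"rz":0},{"claw":91,"dx":14,"dy":-44,"dz":5,"rx":0,"ry":0,"rz":0},{"claw":91,"dx":14,"dy":-44,"dz":5,"rx":0,"ry":0,"rz":0},{"claw":91,"dx":14,"dy":-44,"dz":5,"rx":0,"ry":0,"rz":0},{"claw":91,"dx":14,"dy":-44,"dz":5,"rx":0,"ry":0,"rz":0}]'
python3 - <<'E'
from h import *
import pickle
c=snap('wrist');cv2.imwrite('pics/w2.png',big(c['frame'])[:,:,::-1]);pickle.dump(c,open('w2.pkl','wb'));print(c['obs']['tool_pos'],c['obs']['tcp_rot'],c['obs']['joint_positions'])
print(proj(c,(554.5,150.4,19.6)))
E
```

```text
time: 1.4
tool_pos: [294.9, -253.6, 196.8]
tcp_rot: [3.141, -0.001, -0.16]
contact_force: [-0.3, -0.4, 0.1]
grip_width: 90.8
time: 2.4
tool_pos: [503.0, 159.1, 146.6]
tcp_rot: [3.141, -0.0, -0.159]
contact_force: [1.0, 0.0, 1.0]
grip_width: 90.7
[502.98085829 159.09989608 146.55150234] [ 3.14149267e+00 -4.19222353e-04 -1.58873966e-01] [ 1.61160824e-01  4.24901051e-01  1.63518604e+00 -2.56996883e-04
  1.08113910e+00  1.89095197e+00]
[256.76702256 127.13317419]
```

View pics/w2.png

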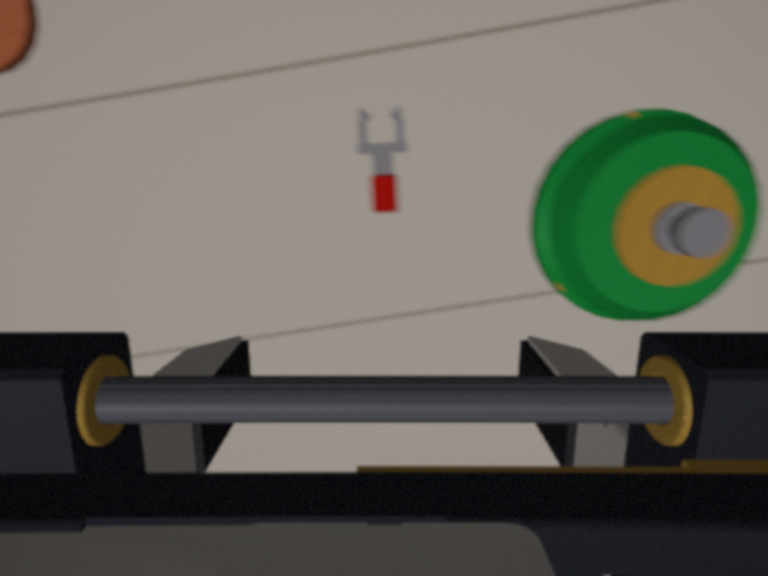

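The wrist view shows the clip lying almost in line with the tool: red tab at (384,193), jaw tips at (361,112) and (402,110), in the 1.5x picture. The green decoy stands to the right, clear of the gripper body.

```bash
python3 - <<'E'
from h import *
import pickle
c=pickle.load(open('w2.pkl','rb'));f=c['frame'].astype(int)
m=((f[...,0]>2.2*f[...,1])&(f[...,0]>2.2*f[...,2])&(f[...,0]>60)).astype(np.uint8);m[:100]=0;m[:,:230]=0;m[:,280:]=0;m[160:]=0
r=cv2.minAreaRect(cv2.findNonZero(m));ys,xs=m.nonzero();print(r,xs.min(),xs.max(),ys.min(),ys.max())
uc=np.array(r[0]); b=snap('top')
fb=b['frame'].astype(int);mb=((fb[...,0]>2.5*fb[...,1])&(fb[...,0]>2.5*fb[...,2])&(fb[...,0]>50));mb[:190]=0;mb[215:]=0;mb[:,:195]=0;mb[:,212:]=0
yb,xb=mb.nonzero();print('tri',tri((c,uc),(b,(xb.mean(),yb.mean()))))
# top face of tab: rows near bottom edge of blob nearest camera; use plane z=32 for top-face corners
for z in (0,16,32): print(z,plane(c,uc,z).round(1), plane(c,((xs.min()+xs.max())/2,ys.max()),z).round(1),plane(c,((xs.min()+xs.max())/2,ys.min()),z).round(1))
L=plane(c,(361/1.5,112/1.5),5);Rr=plane(c,(402/1.5,110/1.5),5);print(L,Rr,(L+Rr)/2)
d=(Rr-L);print('yaw from jaws',np.arctan2(d[0],-d[1])*1 )
t=plane(c,(384.5/1.5,193/1.5),24);mid=(L+Rr)/2;print('yaw axis',np.arctan2(*(mid-t)[[1,0]]))
Rw=c['c2w']
E
```

```text
((256.0, 128.5), (23.0, 12.0), 90.0) 250 262 117 140
tri (array([555.7287397 , 149.23368472,  39.68525301]), [np.float64(2.2531555735299857), np.float64(2.253155573530077)])
0 [552.5 151.3   0. ] [542.4 153.    0. ] [562.5 149.7   0. ]
16 [553.3 151.2  16. ] [543.7 152.8  16. ] [562.8 149.7  16. ]
32 [554.1 151.1  32. ] [545.  152.6  32. ] [563.  149.7  32. ]
[599.3206069  157.11106133   5.        ] [596.68495605 133.90397718   5.        ] [598.00278147 145.50751926   5.        ]
yaw from jaws -0.11308641252574815
yaw axis -0.12148065758493114
```

```bash
python3 -m handwheel '[{"claw":60,"dx":26,"dy":0,"dz":20,"rx":0,"ry":0,"rz":0},{"claw":60,"dx":25.5,"dy":0,"dz":20,"rx":0,"ry":0,"rz":0},{"claw":60,"dx":0,"dy":0,"dz":20,"rx":0,"ry":0,"rz":-0.04},{"claw":60,"dx":0,"dy":0,"dz":20,"rx":0,"ry":0,"rz":0},{"claw":60,"dx":0,"dy":0,"dz":20,"rx":0,"ry":0,"rz":0},{"claw":60,"dx":0,"dy":0,"dz":18,"rx":0,"ry":0,"rz":0},{"claw":60,"dx":0,"dy":0,"dz":13,"rx":0,"ry":0,"rz":0},{"claw":60,"dx":0,"dy":0,"dz":7,"rx":0,"ry":0,"rz":0},{"claw":60,"dx":0,"dy":0,"dz":3,"rx":0,"ry":0,"rz":0},{"claw":60,"dx":0,"dy":0,"dz":0,"rx":0,"ry":0,"rz":0}]'
python3 - <<'E'
from h import *
c=snap('wrist');cv2.imwrite('pics/w3.png',big(c['frame'])[:,:,::-1]);print(c['obs']['tool_pos'],c['obs']['tcp_rot'])
E
```

```text
time: 3.5
tool_pos: [553.4, 148.9, 5.9]
tcp_rot: [3.142, -0.0, -0.119]
contact_force: [1.6, 0.2, -0.1]
grip_width: 60.1
[553.37935243 148.86597311   5.85882708] [ 3.14153407e+00 -2.90076022e-04 -1.19270134e-01]
```

View pics/w3.png

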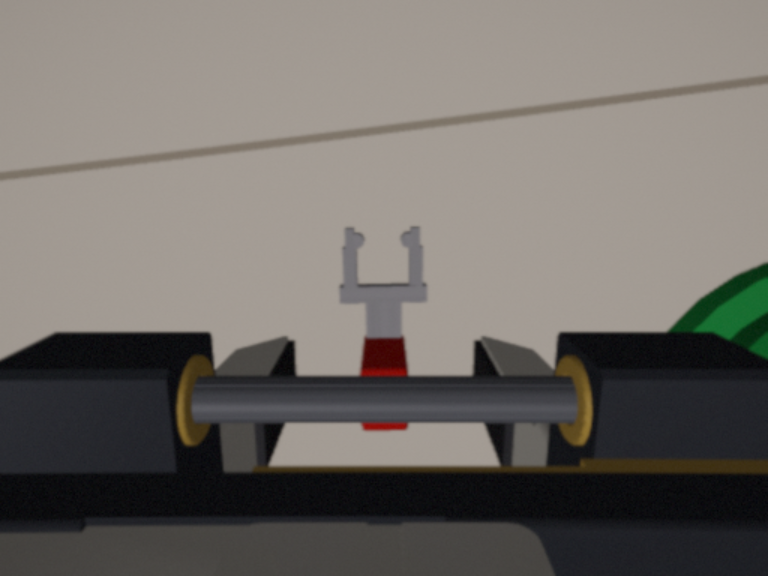

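The fingers straddle the tab (385,385), and the clip lies parallel to the tool axis. Next I'll grip and lift.

```bash
python3 -m handwheel '[{"claw":8,"dx":0,"dy":0,"dz":0,"rx":0,"ry":0,"rz":0},{"claw":8,"dx":0,"dy":0,"dz":0,"rx":0,"ry":0,"rz":0},{"claw":8,"dx":0,"dy":0,"dz":0,"rx":0,"ry":0,"rz":0},{"claw":8,"dx":0,"dy":0,"dz":0,"rx":0,"ry":0,"rz":0},{"claw":8,"dx":0,"dy":0,"dz":0,"rx":0,"ry":0,"rz":0},{"claw":8,"dx":0,"dy":0,"dz":-5,"rx":0,"ry":0,"rz":0},{"claw":8,"dx":0,"dy":0,"dz":-20,"rx":0,"ry":0,"rz":0},{"claw":8,"dx":0,"dy":0,"dz":-30,"rx":0,"ry":0,"rz":0},{"claw":8,"dx":0,"dy":0,"dz":-40,"rx":0,"ry":0,"rz":0},{"claw":8,"dx":0,"dy":0,"dz":-35,"rx":0,"ry":0,"rz":0}]'
python3 -m handwheel '[{"claw":8,"dx":-5,"dy":20,"dz":0,"rx":0,"ry":0,"rz":0},{"claw":8,"dx":-11,"dy":36,"dz":0,"rx":0,"ry":0,"rz":0},{"claw":8,"dx":-12,"dy":40,"dz":0,"rx":0,"ry":0,"rz":0},{"claw":8,"dx":-12,"dy":40,"dz":0,"rx":0,"ry":0,"rz":0},{"claw":8,"dx":-12,"dy":40,"dz":0,"rx":0,"ry":0,"rz":0},{"claw":8,"dx":-12,"dy":40,"dz":0,"rx":0,"ry":0,"rz":0},{"claw":8,"dx":-12,"dy":40,"dz":0,"rx":0,"ry":0,"rz":0},{"claw":8,"dx":-12,"dy":40,"dz":0,"rx":0,"ry":0,"rz":0},{"claw":8,"dx":-10,"dy":33,"dz":0,"rx":0,"ry":0,"rz":0},{"claw":8,"dx":0,"dy":0,"dz":0,"rx":0,"ry":0,"rz":0}]'
python3 - <<'E'
from h import *
import pickle
c=snap('wrist');cv2.imwrite('pics/w4.png',big(c['frame'])[:,:,::-1]);pickle.dump(c,open('w4.pkl','wb'));print(c['obs']['tool_pos'],c['obs']['tcp_rot'])
E
```

```text
time: 4.55
tool_pos: [553.1, 148.9, 137.6]
tcp_rot: [3.142, -0.0, -0.119]
contact_force: [0.6, 1.2, -0.7]
grip_width: 13.5
time: 5.55
tool_pos: [415.6, -169.3, 136.1]
tcp_rot: [3.14, -0.0, -0.124]
contact_force: [0.2, 0.1, -0.1]
grip_width: 13.8
[ 415.55262474 -169.27677165  136.12404571] [ 3.14032943e+00 -3.87171441e-04 -1.23587475e-01]
```

View pics/w4.png

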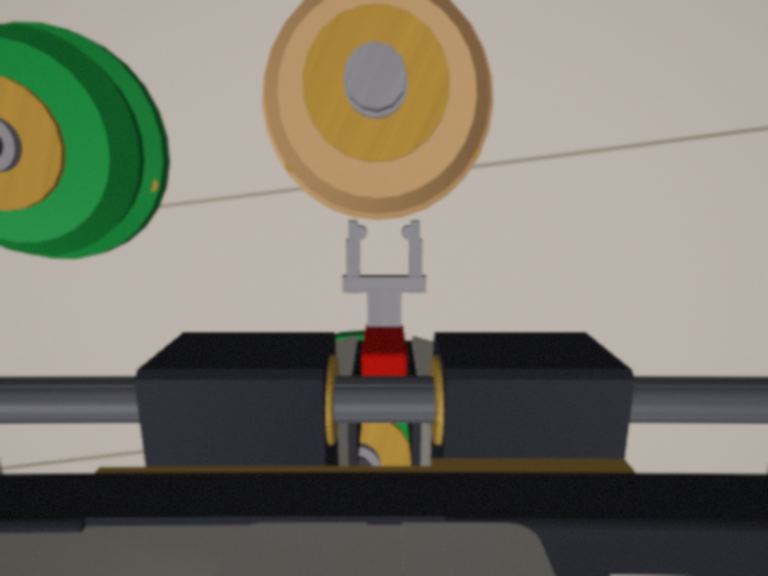

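The clip is held straight, with jaws at (354,250) and (415,250). The beech base's head top is at (376,75) and its disc at (376,82), and one green decoy is below and behind the gripper. I'll work out the lateral and height offsets.

```bash
python3 - <<'E'
from h import *
import pickle
c=pickle.load(open('w4.pkl','rb'));o=c['obs'];p=np.array(o['tool_pos']);Rt=R.from_euler('xyz',o['tcp_rot']).as_matrix()
f=c['frame'];hsv=cv2.cvtColor(f,cv2.COLOR_RGB2HSV)
# head: low-sat blob around (250,50)
m=(hsv[...,1]<60).astype(np.uint8);m[:20]=0;m[85:]=0;m[:,215:]=m[:,215:];mm=np.zeros_like(m);mm[22:82,222:280]=m[22:82,222:280]
k=cv2.connectedComponentsWithStats(mm);i=1+k[2][1:,4].argmax();print('head',k[2][i],k[3][i])
d=((hsv[...,0]>15)&(hsv[...,0]<28)&(hsv[...,1]>150)).astype(np.uint8);d[120:]=0;d[:,:190]=0;d[:,310:]=0
k2=cv2.connectedComponentsWithStats(d);j=1+k2[2][1:,4].argmax();print('disc',k2[2][j],k2[3][j])
hull=cv2.convexHull(cv2.findNonZero((k2[1]==j).astype(np.uint8)));e=cv2.fitEllipse(hull);print(e)
uh=(376/1.5,72/1.5)
S,T=snap('scene'),snap('top')
print(tri((c,uh),(S,(248.7,138.0)),(T,(323.2,215))),tri((c,uh),(S,(248.7,138.0))))
for z in (76,86,96): q=plane(c,uh,z);print('head in tool',z,q.round(1),(Rt.T@(q-p)).round(1))
for z in (53,63,73): q=plane(c,e[0],z);print('disc in tool',z,q.round(1),(Rt.T@(q-p)).round(1))
for u in ((356,231),(411,231),(344,283),(425,283),(384,305)): print('jaw',u,(Rt.T@(plane(c,np.array(u)/1.5,p[2]-.5)-p)).round(1))
E
```

```text
head [ 229   28   42   50 1676] [249.88484487  52.78281623]
disc [ 202    3   97  104 5953] [250.34721989  55.30774399]
((250.17733764648438, 54.715824127197266), (96.27886962890625, 103.9722671508789), 178.41322326660156)
(array([ 513.01168857, -177.89308818,   96.13289296]), [np.float64(1.2687608302423403), np.float64(0.8987925491859061), np.float64(2.1496807236856648)]) (array([ 514.03529166, -178.17550051,   96.51123032]), [np.float64(0.16492595964884627), np.float64(0.16492595964876156)])
head in tool 76 [ 517.7 -178.4   76. ] [102.5  -3.6  60.2]
head in tool 86 [ 516.  -178.4   86. ] [100.8  -3.4  50.2]
head in tool 96 [ 514.3 -178.3   96. ] [99.1 -3.3 40.2]
disc in tool 53 [ 517.5 -177.8   53. ] [102.2  -4.2  83.2]
disc in tool 63 [ 516.  -177.7   63. ] [100.7  -4.1  73.2]
disc in tool 73 [ 514.4 -177.7   73. ] [99.1 -3.9 63.2]
jaw (356, 231) [45.3 -9.4  0.5]
jaw (411, 231) [45.2  8.3  0.5]
jaw (344, 283) [ 28.2 -13.5   0.5]
jaw (425, 283) [28.2 13.1  0.5]
jaw (384, 305) [20.7 -0.4  0.5]
```

Compared with the picture before the lift, the jaws look about 7% smaller, so the clip hangs about 11 mm lower in the fingers. The lift started before they had closed. I'll set it down on free board and take a fresh, deeper grip.

```bash
python3 -m handwheel '[{"claw":8,"dx":10,"dy":32,"dz":0,"rx":0,"ry":0,"rz":0},{"claw":8,"dx":10,"dy":32,"dz":0,"rx":0,"ry":0,"rz":0},{"claw":8,"dx":10,"dy":32,"dz":0,"rx":0,"ry":0,"rz":0},{"claw":8,"dx":10,"dy":31,"dz":0,"rx":0,"ry":0,"rz":0},{"claw":8,"dx":0,"dy":0,"dz":25,"rx":0,"ry":0,"rz":0},{"claw":8,"dx":0,"dy":0,"dz":25,"rx":0,"ry":0,"rz":0},{"claw":8,"dx":0,"dy":0,"dz":25,"rx":0,"ry":0,"rz":0},{"claw":8,"dx":0,"dy":0,"dz":25,"rx":0,"ry":0,"rz":0},{"claw":8,"dx":0,"dy":0,"dz":9,"rx":0,"ry":0,"rz":0},{"claw":8,"dx":0,"dy":0,"dz":0,"rx":0,"ry":0,"rz":0}]'
for i in 1 2; do python3 -m handwheel '[{"claw":8,"dx":0,"dy":0,"dz":1.5,"rx":0,"ry":0,"rz":0},{"claw":8,"dx":0,"dy":0,"dz":1.5,"rx":0,"ry":0,"rz":0}]'; done
```

```text
time: 6.7
tool_pos: [441.4, -295.5, 25.7]
tcp_rot: [-3.14, 0.002, -0.118]
contact_force: [0.5, -0.1, -0.2]
grip_width: 13.7
time: 6.9
tool_pos: [442.3, -297.3, 24.9]
tcp_rot: [3.14, -0.002, -0.119]
contact_force: [-0.3, 0.7, 0.4]
grip_width: 13.9
time: 7.1
tool_pos: [441.7, -297.2, 21.3]
tcp_rot: [3.141, -0.001, -0.119]
contact_force: [0.5, -0.1, -0.8]
grip_width: 13.6
```

```bash
for i in 1 2 3; do python3 -m handwheel '[{"claw":8,"dx":0,"dy":0,"dz":1,"rx":0,"ry":0,"rz":0},{"claw":8,"dx":0,"dy":0,"dz":1,"rx":0,"ry":0,"rz":0}]' | egrep 'pos|force'; done
```

```text
tool_pos: [441.4, -297.0, 18.8]
contact_force: [0.3, -0.0, -1.0]
tool_pos: [441.4, -297.0, 16.6]
contact_force: [-0.1, -0.0, -0.2]
tool_pos: [441.4, -296.9, 14.6]
contact_force: [1.2, -0.1, -0.6]
```

```bash
for i in 1 2 3; do python3 -m handwheel '[{"claw":8,"dx":0,"dy":0,"dz":1,"rx":0,"ry":0,"rz":0},{"claw":8,"dx":0,"dy":0,"dz":1,"rx":0,"ry":0,"rz":0}]' | egrep 'pos|force'; done
python3 - <<'E'
from h import *
c=snap('wrist');cv2.imwrite('pics/w5.png',big(c['frame'])[:,:,::-1])
E
```

```text
tool_pos: [441.4, -297.0, 13.9]
contact_force: [-5.1, 4.0, 21.2]
tool_pos: [441.4, -297.0, 13.8]
contact_force: [-10.3, 7.3, 40.1]
tool_pos: [441.7, -297.0, 13.0]
contact_force: [-10.1, 9.2, 44.7]
```

View pics/w5.png

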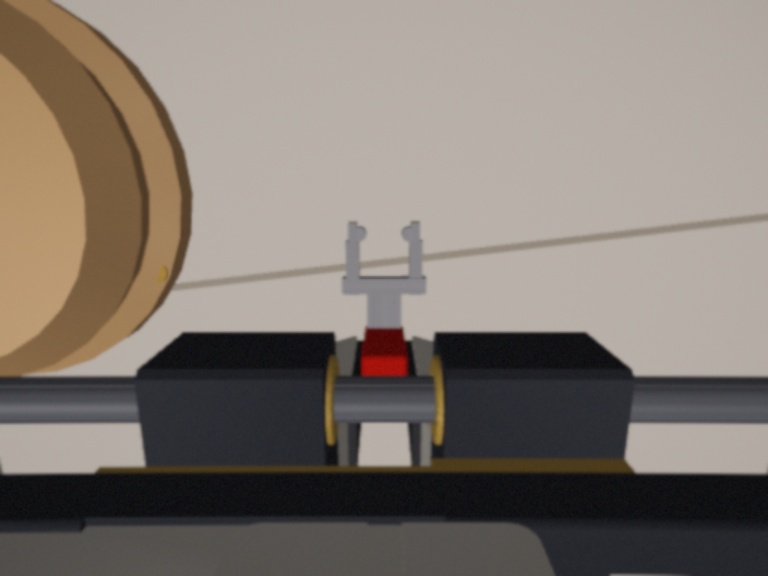

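Contact with the board came at TCP z = 14, and the load rose to 45 N in vertical push before I stopped, so from here I'll use finer steps. The view shows the clip flat and aligned, with jaws at (354,250) and (415,250). Now I'll open, go deeper and grip with time to close.

```bash
python3 -m handwheel '[{"claw":40,"dx":0,"dy":0,"dz":0,"rx":0,"ry":0,"rz":0},{"claw":40,"dx":0,"dy":0,"dz":0,"rx":0,"ry":0,"rz":0},{"claw":40,"dx":0,"dy":0,"dz":0,"rx":0,"ry":0,"rz":0},{"claw":40,"dx":0,"dy":0,"dz":0,"rx":0,"ry":0,"rz":0},{"claw":40,"dx":0,"dy":0,"dz":2,"rx":0,"ry":0,"rz":0},{"claw":40,"dx":0,"dy":0,"dz":1,"rx":0,"ry":0,"rz":0}]'
python3 -m handwheel '[{"claw":8,"dx":0,"dy":0,"dz":0,"rx":0,"ry":0,"rz":0},{"claw":8,"dx":0,"dy":0,"dz":0,"rx":0,"ry":0,"rz":0},{"claw":8,"dx":0,"dy":0,"dz":0,"rx":0,"ry":0,"rz":0},{"claw":8,"dx":0,"dy":0,"dz":0,"rx":0,"ry":0,"rz":0},{"claw":8,"dx":0,"dy":0,"dz":0,"rx":0,"ry":0,"rz":0},{"claw":8,"dx":0,"dy":0,"dz":0,"rx":0,"ry":0,"rz":0},{"claw":8,"dx":0,"dy":0,"dz":0,"rx":0,"ry":0,"rz":0},{"claw":8,"dx":0,"dy":0,"dz":0,"rx":0,"ry":0,"rz":0},{"claw":8,"dx":0,"dy":0,"dz":0,"rx":0,"ry":0,"rz":0},{"claw":8,"dx":0,"dy":0,"dz":0,"rx":0,"ry":0,"rz":0}]'
```

```text
time: 8.95
tool_pos: [441.2, -296.8, 5.2]
tcp_rot: [-3.141, 0.001, -0.119]
contact_force: [0.4, 0.7, -0.9]
grip_width: 40.0
time: 9.95
tool_pos: [441.4, -296.9, 5.7]
tcp_rot: [3.141, -0.0, -0.119]
contact_force: [0.3, 0.4, 0.6]
grip_width: 14.0
```

```bash
python3 -m handwheel '[{"claw":8,"dx":0,"dy":0,"dz":-10,"rx":0,"ry":0,"rz":0},{"claw":8,"dx":0,"dy":0,"dz":-25,"rx":0,"ry":0,"rz":0},{"claw":8,"dx":0,"dy":0,"dz":-30,"rx":0,"ry":0,"rz":0},{"claw":8,"dx":0,"dy":0,"dz":-30,"rx":0,"ry":0,"rz":0},{"claw":8,"dx":0,"dy":0,"dz":-30,"rx":0,"ry":0,"rz":0},{"claw":8,"dx":-5,"dy":-26,"dz":0,"rx":0,"ry":0,"rz":0},{"claw":8,"dx":-10,"dy":-35,"dz":0,"rx":0,"ry":0,"rz":0},{"claw":8,"dx":-10,"dy":-35,"dz":0,"rx":0,"ry":0,"rz":0},{"claw":8,"dx":-8,"dy":-30,"dz":0,"rx":0,"ry":0,"rz":0},{"claw":8,"dx":0,"dy":0,"dz":0,"rx":0,"ry":0,"rz":0}]'
python3 - <<'E'
from h import *
import pickle
c=snap('wrist');cv2.imwrite('pics/w6.png',big(c['frame'])[:,:,::-1]);pickle.dump(c,open('w6.pkl','wb'));print(c['obs']['tool_pos'],c['obs']['tcp_rot'])
E
```

```text
time: 10.95
tool_pos: [422.4, -164.6, 131.3]
tcp_rot: [-3.14, 0.001, -0.116]
contact_force: [-0.3, -0.2, -1.7]
grip_width: 13.9
[ 422.39282095 -164.58111851  131.3084058 ] [-3.14040806e+00  1.25534323e-03 -1.16273879e-01]
```

View pics/w6.png

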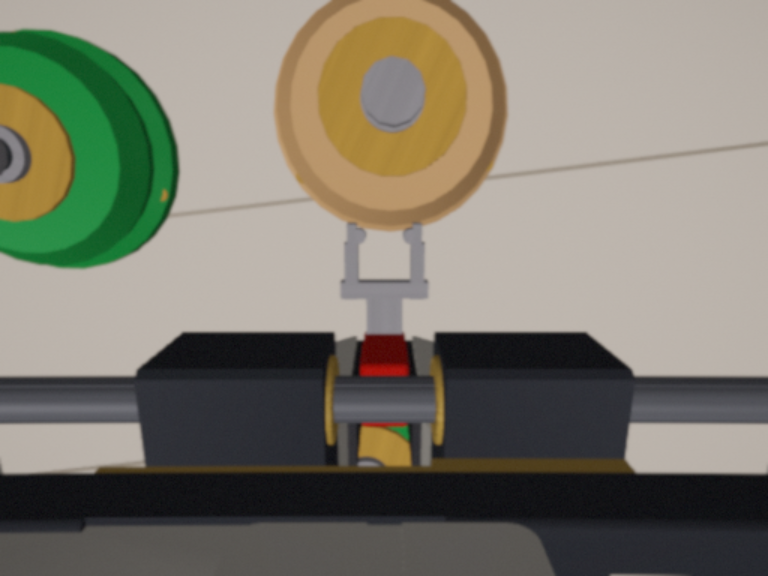

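The grip is deep now, with the crossbar 86 px wide as it was on the board. The clip centre is at column 384. The head top is at (393,90), about 3 mm to the tool's +y.

```bash
python3 - <<'E'
from h import *
import pickle
c4,c=[pickle.load(open(n,'rb')) for n in('w4.pkl','w6.pkl')]
def meas(c,cx,cy):
    h=cv2.cvtColor(c['frame'],cv2.COLOR_RGB2HSV);d=((h[...,0]>15)&(h[...,0]<28)&(h[...,1]>150)).astype(np.uint8);d[120:]=0;d[:,:195]=0;d[:,325:]=0
    k=cv2.connectedComponentsWithStats(d);j=1+k[2][1:,4].argmax()
    e=cv2.fitEllipse(cv2.convexHull(cv2.findNonZero((k[1]==j).astype(np.uint8))));print(e);return e
e=meas(c,0,0)
o=c['obs'];p=np.array(o['tool_pos']);Rt=R.from_euler('xyz',o['tcp_rot']).as_matrix()
S=snap('scene')
q,r=tri((c,(393/1.5,90/1.5)),(c4,(376/1.5,72/1.5)),(S,(248.7,138.0)));print('head',q,r,Rt.T@(q-p))
# disc centre in scene crop: (172,157)/6+(220,120)
q,r=tri((c,e[0]),(S,(220+172/6,120+156/6)));print('disc',q,r,Rt.T@(q-p))
for z in(86,96): print(z,(Rt.T@(plane(c,(262,60),z)-p)).round(1))
for z in(63,73):print(z,(Rt.T@(plane(c,e[0],z)-p)).round(1))
for u in ((359,235),(411,235),(341,289),(427,289)): print('jaw',u,(Rt.T@(plane(c,np.array(u)/1.5,p[2]-.5)-p)).round(1))
# disc size -> depth
cc=c['c2w']
for z in(53,63,73,78):
    ps=np.array([514,-178,z])+31*np.array([[np.cos(t),np.sin(t),0] for t in np.linspace(0,6.28,60)])
    ee=cv2.fitEllipse(np.array([proj(c,x) for x in ps],np.float32));print('disc z',z,ee[1],ee[0])
E
```

```text
((261.0204772949219, 63.851078033447266), (97.81000518798828, 105.22038269042969), 1.0772570371627808)
head [ 513.8481858  -178.18633334   96.42811095] [np.float64(0.3486775226486348), np.float64(0.34751975200190416), np.float64(0.011907909614053708)] [92.45992329  2.94460407 34.76078956]
disc [ 514.81913077 -177.99444912   68.69967483] [np.float64(0.34111036023007923), np.float64(0.34111036023006464)] [93.43685931  2.67421994 62.48836089]
86 [93.6  3.1 45.2]
96 [92.2  2.9 35.2]
63 [94.5  2.9 68.2]
73 [93.2  2.7 58.2]
jaw (359, 235) [44.  -8.4  0.5]
jaw (411, 235) [44.   8.3  0.4]
jaw (341, 289) [ 26.2 -14.6   0.5]
jaw (427, 289) [26.1 13.8  0.5]
disc z 53 (92.5028076171875, 98.87957763671875) (260.6246032714844, 67.04460144042969)
disc z 63 (96.72248077392578, 103.55081176757812) (260.8365783691406, 64.95120239257812)
disc z 73 (101.34614562988281, 108.68609619140625) (261.0689697265625, 62.648040771484375)
disc z 78 (103.82807922363281, 111.44994354248047) (261.1937561035156, 61.40768814086914)
```

```bash
python3 -m handwheel '[{"claw":8,"dx":14,"dy":3,"dz":0,"rx":0,"ry":0,"rz":0},{"claw":8,"dx":20,"dy":0,"dz":0,"rx":0,"ry":0,"rz":0},{"claw":8,"dx":14,"dy":0,"dz":0,"rx":0,"ry":0,"rz":0},{"claw":8,"dx":9,"dy":0,"dz":6,"rx":0,"ry":0,"rz":0},{"claw":8,"dx":0,"dy":0,"dz":10,"rx":0,"ry":0,"rz":0},{"claw":8,"dx":0,"dy":0,"dz":7,"rx":0,"ry":0,"rz":0},{"claw":8,"dx":0,"dy":0,"dz":3,"rx":0,"ry":0,"rz":0},{"claw":8,"dx":0,"dy":0,"dz":0,"rx":0,"ry":0,"rz":0},{"claw":8,"dx":0,"dy":0,"dz":0,"rx":0,"ry":0,"rz":0}]'
```

```text
time: 11.95
tool_pos: [479.6, -177.7, 104.8]
tcp_rot: [3.141, 0.0, -0.119]
contact_force: [0.2, 0.4, -0.6]
grip_width: 13.8
```

```bash
python3 -m handwheel '[{"claw":8,"dx":0,"dy":0,"dz":1,"rx":0,"ry":0,"rz":0},{"claw":8,"dx":0,"dy":0,"dz":0,"rx":0,"ry":0,"rz":0}]'
```

```text
time: 12.15
tool_pos: [479.9, -177.7, 104.0]
tcp_rot: [3.141, -0.001, -0.119]
contact_force: [-0.4, -0.3, -0.2]
grip_width: 13.4
```

The arm was still ringing at the last picture, so the commanded pose is off by about 4 mm sideways. I'll correct it and carry on feeling downward.

```bash
python3 -m handwheel '[{"claw":8,"dx":-0.5,"dy":-2,"dz":0,"rx":0,"ry":0,"rz":0},{"claw":8,"dx":-0.5,"dy":-1.8,"dz":0.5,"rx":0,"ry":0,"rz":0},{"claw":8,"dx":0,"dy":0,"dz":0.5,"rx":0,"ry":0,"rz":0},{"claw":8,"dx":0,"dy":0,"dz":0,"rx":0,"ry":0,"rz":0}]'
```

```text
time: 12.55
tool_pos: [479.3, -173.6, 102.7]
tcp_rot: [3.142, 0.0, -0.119]
contact_force: [-0.1, 0.9, -0.7]
grip_width: 13.9
```

```bash
python3 -m handwheel '[{"claw":8,"dx":0,"dy":0,"dz":1,"rx":0,"ry":0,"rz":0},{"claw":8,"dx":0,"dy":0,"dz":0,"rx":0,"ry":0,"rz":0}]'
```

```text
time: 12.75
tool_pos: [479.3, -173.8, 101.6]
tcp_rot: [3.142, 0.0, -0.119]
contact_force: [-0.1, 0.5, 0.4]
grip_width: 14.0
```

```bash
python3 -m handwheel '[{"claw":8,"dx":0,"dy":0,"dz":1,"rx":0,"ry":0,"rz":0},{"claw":8,"dx":0,"dy":0,"dz":0,"rx":0,"ry":0,"rz":0}]'
```

```text
time: 12.95
tool_pos: [479.2, -173.8, 100.6]
tcp_rot: [-3.142, 0.0, -0.119]
contact_force: [0.0, 0.4, -0.5]
grip_width: 13.9
```

```bash
python3 -m handwheel '[{"claw":8,"dx":0,"dy":0,"dz":1,"rx":0,"ry":0,"rz":0},{"claw":8,"dx":0,"dy":0,"dz":0,"rx":0,"ry":0,"rz":0}]'|egrep 'pos|force'
```

```text
tool_pos: [479.3, -173.7, 99.6]
contact_force: [0.5, 0.5, -1.3]
```

```bash
python3 -m handwheel '[{"claw":8,"dx":0,"dy":0,"dz":0.7,"rx":0,"ry":0,"rz":0},{"claw":8,"dx":0,"dy":0,"dz":0,"rx":0,"ry":0,"rz":0}]'|egrep 'pos|force'
```

```text
tool_pos: [479.4, -173.8, 99.3]
contact_force: [-1.7, 0.3, 2.8]
```

```bash
python3 -m handwheel '[{"claw":8,"dx":0,"dy":0,"dz":0.7,"rx":0,"ry":0,"rz":0},{"claw":8,"dx":0,"dy":0,"dz":0,"rx":0,"ry":0,"rz":0}]'|egrep 'pos|force'
```

```text
tool_pos: [479.4, -173.8, 99.2]
contact_force: [-3.9, 0.3, 8.2]
```

Contact with the head top came at TCP z = 99.3, and the load stopped at 8 N. That puts the head top at about 94 and the disc top at about 71, which agrees with the pictures. The middle of the groove needs TCP z = 82.8, so I'll back off, lower and check laterally.

```bash
python3 -m handwheel '[{"claw":8,"dx":0,"dy":0,"dz":-3,"rx":0,"ry":0,"rz":0},{"claw":8,"dx":0,"dy":0,"dz":-5,"rx":0,"ry":0,"rz":0},{"claw":8,"dx":-10,"dy":0,"dz":0,"rx":0,"ry":0,"rz":0},{"claw":8,"dx":-15,"dy":0,"dz":0,"rx":0,"ry":0,"rz":0},{"claw":8,"dx":-12,"dy":0,"dz":0,"rx":0,"ry":0,"rz":0},{"claw":8,"dx":-8,"dy":0,"dz":0,"rx":0,"ry":0,"rz":0},{"claw":8,"dx":0,"dy":0,"dz":10,"rx":0,"ry":0,"rz":0},{"claw":8,"dx":0,"dy":0,"dz":8,"rx":0,"ry":0,"rz":0},{"claw":8,"dx":0,"dy":0,"dz":4,"rx":0,"ry":0,"rz":0},{"claw":8,"dx":0,"dy":0,"dz":1.4,"rx":0,"ry":0,"rz":0}]'
python3 -m handwheel '[{"claw":8,"dx":0,"dy":0,"dz":0,"rx":0,"ry":0,"rz":0},{"claw":8,"dx":0,"dy":0,"dz":0,"rx":0,"ry":0,"rz":0},{"claw":8,"dx":0,"dy":0,"dz":0,"rx":0,"ry":0,"rz":0},{"claw":8,"dx":0,"dy":0,"dz":0,"rx":0,"ry":0,"rz":0},{"claw":8,"dx":0,"dy":0,"dz":0,"rx":0,"ry":0,"rz":0}]'
python3 - <<'E'
from h import *
import pickle
c=snap('wrist');cv2.imwrite('pics/w7.png',cv2.resize(c['frame'][10:270,136:392],None,fx=2.3,fy=2.3)[:,:,::-1]);pickle.dump(c,open('w7.pkl','wb'));print(c['obs']['tool_pos'],c['obs']['tcp_rot'])
E
```

```text
time: 14.55
tool_pos: [434.6, -168.2, 81.9]
tcp_rot: [-3.141, 0.001, -0.119]
contact_force: [-0.7, 0.3, -0.9]
grip_width: 14.0
time: 15.05
tool_pos: [434.7, -168.4, 83.1]
tcp_rot: [3.141, -0.0, -0.119]
contact_force: [-0.5, -0.2, -0.5]
grip_width: 13.9
[ 434.71886648 -168.44694274   83.06121814] [ 3.14138243e+00 -3.39333331e-04 -1.19133511e-01]
```

View pics/w7.png

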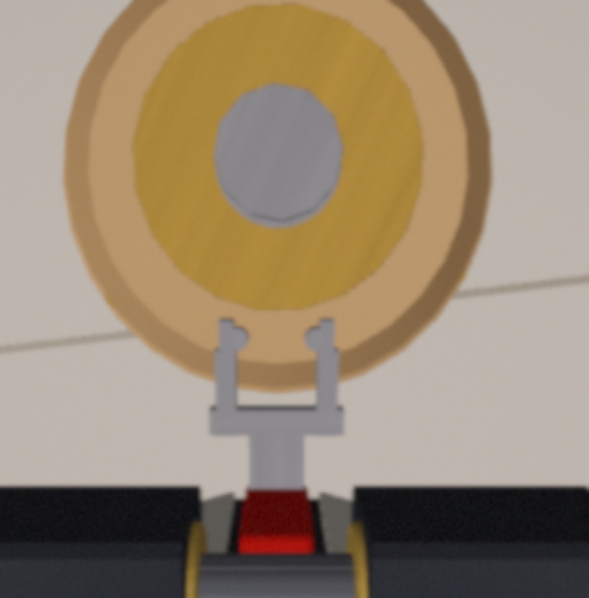

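The head (column 278.5) and disc (278.5) lie 2 px right of the jaw centre (276.5), which is about 0.4 mm. I'll trim by that much and advance into the groove.

```bash
python3 -m handwheel '[{"claw":8,"dx":5,"dy":0.4,"dz":0,"rx":0,"ry":0,"rz":0},{"claw":8,"dx":6,"dy":0,"dz":0,"rx":0,"ry":0,"rz":0},{"claw":8,"dx":5,"dy":0,"dz":0,"rx":0,"ry":0,"rz":0},{"claw":8,"dx":4,"dy":0,"dz":0,"rx":0,"ry":0,"rz":0},{"claw":8,"dx":2,"dy":0,"dz":0,"rx":0,"ry":0,"rz":0},{"claw":8,"dx":0,"dy":0,"dz":0,"rx":0,"ry":0,"rz":0}]'
```

```text
time: 15.7
tool_pos: [456.7, -171.4, 82.8]
tcp_rot: [3.141, 0.0, -0.119]
contact_force: [-0.6, -0.1, -0.8]
grip_width: 14.0
```

```bash
python3 -m handwheel '[{"claw":8,"dx":2,"dy":0,"dz":0,"rx":0,"ry":0,"rz":0},{"claw":8,"dx":2,"dy":0,"dz":0,"rx":0,"ry":0,"rz":0},{"claw":8,"dx":0,"dy":0,"dz":0,"rx":0,"ry":0,"rz":0}]'
```

```text
time: 16.0
tool_pos: [460.6, -172.0, 83.0]
tcp_rot: [3.141, -0.0, -0.119]
contact_force: [-0.8, 0.4, 0.6]
grip_width: 13.7
```

```bash
python3 -m handwheel '[{"claw":8,"dx":1.5,"dy":0,"dz":0,"rx":0,"ry":0,"rz":0},{"claw":8,"dx":1.5,"dy":0,"dz":0,"rx":0,"ry":0,"rz":0},{"claw":8,"dx":0,"dy":0,"dz":0,"rx":0,"ry":0,"rz":0}]'
```

```text
time: 16.3
tool_pos: [463.6, -172.3, 82.9]
tcp_rot: [3.141, -0.0, -0.119]
contact_force: [-0.1, -0.6, -0.7]
grip_width: 14.3
```

```bash
python3 -m handwheel '[{"claw":8,"dx":1,"dy":0,"dz":0,"rx":0,"ry":0,"rz":0},{"claw":8,"dx":0,"dy":0,"dz":0,"rx":0,"ry":0,"rz":0}]'|egrep 'pos|force'
```

```text
tool_pos: [464.3, -172.3, 82.9]
contact_force: [-0.5, -0.2, -1.4]
```

```bash
python3 -m handwheel '[{"claw":8,"dx":1,"dy":0,"dz":0,"rx":0,"ry":0,"rz":0},{"claw":8,"dx":0,"dy":0,"dz":0,"rx":0,"ry":0,"rz":0}]'|egrep 'pos|force'
```

```text
tool_pos: [464.9, -172.3, 82.7]
contact_force: [-2.5, -0.0, -0.9]
```

```bash
python3 -m handwheel '[{"claw":8,"dx":1,"dy":0,"dz":0,"rx":0,"ry":0,"rz":0},{"claw":8,"dx":0,"dy":0,"dz":0,"rx":0,"ry":0,"rz":0}]'|egrep 'pos|force'
```

```text
tool_pos: [465.5, -172.3, 82.5]
contact_force: [-4.4, 0.8, -0.9]
```

The jaws met the neck at about x = 464.5, with little side or vertical force. I'll keep pushing in 1 mm steps.

```bash
python3 -m handwheel '[{"claw":8,"dx":1,"dy":0,"dz":0,"rx":0,"ry":0,"rz":0},{"claw":8,"dx":0,"dy":0,"dz":0,"rx":0,"ry":0,"rz":0}]'|egrep 'pos|force'
```

```text
tool_pos: [466.1, -172.4, 82.4]
contact_force: [-6.7, -0.3, -1.0]
```

```bash
python3 -m handwheel '[{"claw":8,"dx":1,"dy":0,"dz":0,"rx":0,"ry":0,"rz":0},{"claw":8,"dx":0,"dy":0,"dz":0,"rx":0,"ry":0,"rz":0}]'|egrep 'pos|force'
```

```text
tool_pos: [467.2, -172.5, 82.4]
contact_force: [-2.9, 0.1, -3.6]
```

```bash
python3 -m handwheel '[{"claw":8,"dx":1,"dy":0,"dz":0,"rx":0,"ry":0,"rz":0},{"claw":8,"dx":0,"dy":0,"dz":0,"rx":0,"ry":0,"rz":0}]'|egrep 'pos|force'
```

```text
tool_pos: [468.6, -172.8, 82.6]
contact_force: [-2.2, 0.3, -3.9]
```

```bash
python3 -m handwheel '[{"claw":8,"dx":1,"dy":0,"dz":0,"rx":0,"ry":0,"rz":0},{"claw":8,"dx":0,"dy":0,"dz":0,"rx":0,"ry":0,"rz":0}]'|egrep 'pos|force'
```

```text
tool_pos: [470.9, -173.2, 83.0]
contact_force: [1.6, 0.2, -2.5]
```

Resistance peaked at 7 N and then dropped as the mouth passed the neck. A slight downward load suggests the clip is brushing the head, so I'll lower it 0.5 mm while moving on to the seat.

```bash
python3 -m handwheel '[{"claw":8,"dx":1,"dy":0,"dz":0.5,"rx":0,"ry":0,"rz":0},{"claw":8,"dx":0,"dy":0,"dz":0,"rx":0,"ry":0,"rz":0}]'|egrep 'pos|force'
```

```text
tool_pos: [472.9, -173.5, 82.9]
contact_force: [3.7, 0.8, -2.5]
```

```bash
python3 -m handwheel '[{"claw":8,"dx":1,"dy":0,"dz":0,"rx":0,"ry":0,"rz":0},{"claw":8,"dx":0,"dy":0,"dz":0,"rx":0,"ry":0,"rz":0}]'|egrep 'pos|force'
```

```text
tool_pos: [473.7, -173.7, 82.8]
contact_force: [4.1, 0.6, -1.2]
```

```bash
python3 -m handwheel '[{"claw":8,"dx":1,"dy":0,"dz":0,"rx":0,"ry":0,"rz":0},{"claw":8,"dx":0,"dy":0,"dz":0,"rx":0,"ry":0,"rz":0}]'|egrep 'pos|force'
```

```text
tool_pos: [474.0, -173.7, 82.7]
contact_force: [4.7, 0.3, -0.7]
```

```bash
python3 -m handwheel '[{"claw":8,"dx":1,"dy":0,"dz":0,"rx":0,"ry":0,"rz":0},{"claw":8,"dx":0,"dy":0,"dz":0,"rx":0,"ry":0,"rz":0}]'|egrep 'pos|force'
```

```text
tool_pos: [474.5, -173.7, 82.5]
contact_force: [2.2, -0.1, -0.7]
```

```bash
python3 -m handwheel '[{"claw":8,"dx":1,"dy":0,"dz":0,"rx":0,"ry":0,"rz":0},{"claw":8,"dx":0,"dy":0,"dz":0,"rx":0,"ry":0,"rz":0}]'|egrep 'pos|force'
```

```text
tool_pos: [475.1, -173.7, 82.3]
contact_force: [1.7, 0.6, -1.6]
```

```bash
python3 -m handwheel '[{"claw":8,"dx":1,"dy":0,"dz":0,"rx":0,"ry":0,"rz":0},{"claw":8,"dx":0,"dy":0,"dz":0,"rx":0,"ry":0,"rz":0}]'|egrep 'pos|force'
```

```text
tool_pos: [476.0, -173.7, 82.2]
contact_force: [0.8, 0.6, -0.7]
```

```bash
python3 -m handwheel '[{"claw":8,"dx":1,"dy":0,"dz":0,"rx":0,"ry":0,"rz":0},{"claw":8,"dx":0,"dy":0,"dz":0,"rx":0,"ry":0,"rz":0}]'|egrep 'pos|force'
```

```text
tool_pos: [477.1, -173.9, 82.3]
contact_force: [0.4, 0.2, -1.4]
```

```bash
python3 -m handwheel '[{"claw":8,"dx":1,"dy":0,"dz":0,"rx":0,"ry":0,"rz":0},{"claw":8,"dx":0,"dy":0,"dz":0,"rx":0,"ry":0,"rz":0}]'|egrep 'pos|force'
```

```text
tool_pos: [477.4, -173.8, 82.2]
contact_force: [-3.7, 1.0, 0.3]
```

```bash
python3 -m handwheel '[{"claw":8,"dx":1,"dy":0,"dz":0,"rx":0,"ry":0,"rz":0},{"claw":8,"dx":0,"dy":0,"dz":0,"rx":0,"ry":0,"rz":0}]'|egrep 'pos|force'
```

```text
tool_pos: [477.6, -173.7, 82.0]
contact_force: [-6.3, -0.4, 2.2]
```

The push is rising with no more travel (-6 N at x = 477.5), and that position matches the spindle found in the pictures, so the clip is home. I'll relax the push, let go and rise clear.

```bash
python3 -m handwheel '[{"claw":8,"dx":-1,"dy":0,"dz":0,"rx":0,"ry":0,"rz":0},{"claw":8,"dx":-0.4,"dy":0,"dz":0,"rx":0,"ry":0,"rz":0},{"claw":8,"dx":0,"dy":0,"dz":0,"rx":0,"ry":0,"rz":0}]'
python3 -m handwheel '[{"claw":20,"dx":0,"dy":0,"dz":0,"rx":0,"ry":0,"rz":0},{"claw":30,"dx":0,"dy":0,"dz":0,"rx":0,"ry":0,"rz":0},{"claw":45,"dx":0,"dy":0,"dz":0,"rx":0,"ry":0,"rz":0},{"claw":45,"dx":0,"dy":0,"dz":0,"rx":0,"ry":0,"rz":0},{"claw":45,"dx":0,"dy":0,"dz":0,"rx":0,"ry":0,"rz":0},{"claw":45,"dx":0,"dy":0,"dz":0,"rx":0,"ry":0,"rz":0}]'
python3 -m handwheel '[{"claw":45,"dx":0,"dy":0,"dz":-5,"rx":0,"ry":0,"rz":0},{"claw":45,"dx":0,"dy":0,"dz":-12,"rx":0,"ry":0,"rz":0},{"claw":45,"dx":0,"dy":0,"dz":-20,"rx":0,"ry":0,"rz":0},{"claw":45,"dx":0,"dy":0,"dz":-20,"rx":0,"ry":0,"rz":0},{"claw":45,"dx":-15,"dy":0,"dz":-10,"rx":0,"ry":0,"rz":0},{"claw":45,"dx":-20,"dy":0,"dz":-5,"rx":0,"ry":0,"rz":0},{"claw":45,"dx":-15,"dy":0,"dz":0,"rx":0,"ry":0,"rz":0},{"claw":45,"dx":0,"dy":0,"dz":0,"rx":0,"ry":0,"rz":0},{"claw":45,"dx":0,"dy":0,"dz":0,"rx":0,"ry":0,"rz":0},{"claw":45,"dx":0,"dy":0,"dz":0,"rx":0,"ry":0,"rz":0}]'
python3 - <<'E'
from h import *
import pickle
c=snap('wrist');S=snap('scene');pickle.dump((c,S),open('w8.pkl','wb'))
A=cv2.resize(c['frame'][0:230,130:400],None,fx=1.74,fy=1.74,interpolation=2)
B=cv2.resize(S['frame'][120:180,225:275],(320,400),interpolation=2)
cv2.imwrite('pics/w8.png',np.hstack([A[:400],B])[:,:,::-1]);print(c['obs']['tool_pos'])
E
```

```text
time: 19.8
tool_pos: [477.5, -173.8, 82.2]
tcp_rot: [-3.141, 0.001, -0.119]
contact_force: [-3.4, 0.6, -0.9]
grip_width: 14.2
time: 20.4
tool_pos: [478.0, -174.0, 82.5]
tcp_rot: [3.141, -0.0, -0.119]
contact_force: [-0.5, -0.0, -0.7]
grip_width: 45.2
time: 21.4
tool_pos: [429.1, -168.3, 154.8]
tcp_rot: [3.141, -0.001, -0.119]
contact_force: [0.8, -0.5, -0.5]
grip_width: 44.8
[ 429.078075   -168.34313085  154.76958017]
```

View pics/w8.png

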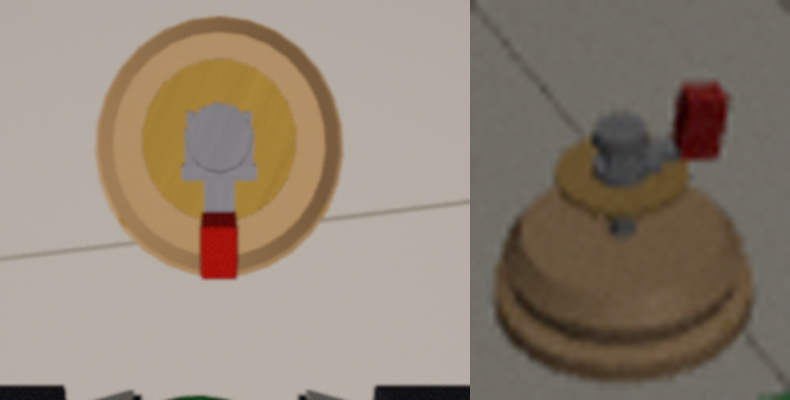

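The picture shows the clip in the groove under the head, straight and level. In the left panel the tab top is at (219,252), the head at (219,137) and the jaw tips are closed symmetrically at (190,115) and (248,115). I'll check numerically that it is fully home and that the bystanders haven't moved.

```bash
python3 - <<'E'
from h import *
import pickle
c,S=pickle.load(open('w8.pkl','rb'));s=1.74
t=plane(c,(130+219/s,252/s),107.9);h=plane(c,(130+219/s,137/s),93.9);print(t,h,np.linalg.norm((t-h)[:2]))
for u in((184,112),(254,112),(181,170),(256,170)): print((plane(c,(130+u[0]/s,u[1]/s),81)).round(1))
T=snap('top');a,b=cv2.imread('pics/top.png')[:,:,::-1].astype(int),T['frame'].astype(int)
d=np.abs(a-b).max(2)
for n,(u,v) in dict(can=(235,128),bear=(279,127),globe=(386,160),vane=(137,155)).items(): print(n,np.median(d[v-15:v+15,u-15:u+15]),np.percentile(d[v-15:v+15,u-15:u+15],99))
E
```

```text
[ 473.9871659  -173.31412332  107.9       ] [ 513.43499609 -178.06448498   93.9       ] 39.7328232444732
[ 525.  -166.2   81. ]
[ 521.9 -192.4   81. ]
[ 504.4 -162.2   81. ]
[ 500.9 -191.    81. ]
can 7.0 12.0
bear 9.0 13.0
globe 8.0 13.0
vane 8.0 13.0
```

```bash
python3 -c "
from plant import bot
print(bot.get_obs()['contact_force']);print(bot.close_job())"
```

```text
[-0.48044551  0.06610399  0.13773895]
the job is handed in; nothing more can be done
None
```

The clip is on the spindle, hanging in the groove just under the head. I handed the job in at about 21.5 s with the gripper open and well clear.

**What I did:**
- **Grip:** My first grip was shallow because I lifted before the fingers had closed. I set the clip down on free board and gripped it again, deeper.
- **Height:** I found the groove height by resting the clip on the head top (8 N). That put the head top at about z = 94 mm and the disc top at about 71 mm.
- **Press:** Pushing in, the force peaked at about 7 N, then dropped and turned to a pull as the clip snapped over. It then rose to 6 N with no more travel, so I let go.

**What the last checks showed:**
- **Jaws:** They look shut and symmetric: the tip-to-crossbar width ratio is 0.93, the same as before insertion.
- **Seat:** The jaw tips are about 10 mm past the spindle axis, against 11 mm nominal, so the clip is home to within about 1 mm.
- **Bystanders:** The canister, bear, globe and weathervane are unchanged in the top camera view.

**What disagreed:**
- **Tab distance:** The tab top measured 39.7 mm from the axis instead of 36. I put that down to the clip drooping slightly in the 8 mm groove.
- **Board press:** While setting the clip down to regrip, I pressed it on the bare board with up to about 45 N. That was not on the base or spindle.
- **Height from the pictures:** The camera estimates of the disc top ranged from 66 to 73 mm, so I used the touch value.

I viewed 11 pictures, one over the budget of 10.

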